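# Change the label reader over to its second feed, with the can turned to face it

## Robot

A 6-joint arm with a two-finger parallel gripper is mounted at the origin on a cart in front of the work surface, level with it; the furniture and walls round the work are solid. World frame = base frame: x ahead of the robot, y to its left, z up, the work surface at z = 0. Lengths are in m, angles in degrees, forces in N, time in s.
With the tool pointing down it reaches from about 0.35 to 0.725 m from the base axis. Payload 6 kg.
Tool frame: the origin (TCP) lies between the finger pads; the fingertips stand 19 mm ahead of it and the grasp point (between the pads) is the TCP; z points along the fingers, y is the direction in which the jaws open and shut (so a half turn about z gives the same grasp; the last joint's range is limited). The gripper opens to 85 mm and grips with 20 to 120 N. Pads are 22 mm wide; open, the fingers measure 114 mm over their backs; the gripper's body (76 mm by 85 mm) begins 54 mm behind the grasp point. The pads swing forward as they close: fully open they stand 13 mm farther back than shut.
Start: joints at [89.135, 2.303, 4.859, 0, -92.561, -19.12], TCP at [0.205, 0.564, 0.25] pointing down, gripper open.
Joint ranges: [-146.85, 146.85], [-73.84, 115.35], [-62.03, 85.46], [-188.31, 113.3], [-161.28, -10.13], [-171.36, 171.36]. Speed limits (degrees/s): [147.25, 147.25, 172.46, 180, 180, 180].

## Interface

Orientations are given as [roll, pitch, yaw] about the fixed x, y, z axes, in that order (R = Rz(yaw) Ry(pitch) Rx(roll)).
In Python, from cell import monitor, vision, ctrl gives the robot as it stands. The module is installed in compiled form; this text tells all that it offers.
- The arm moves only by the shell command python3 -m crank 'ROWS' [FORCE]. ROWS is JSON, a list of rows, each a list of 3 entries, a list of its own where there are three numbers: the shift along the tool's x, y, z in units of 0.15 m (1.0 is 0.15 m), then the turn, a rotation vector about the tool's x, y, z in units of 0.5 rad (1.0 is 0.5 rad), then the opening, from 0 (shut) to 1 (fully open). A call has exactly 8 rows; each row shifts and turns the commanded pose from where the row before left it, along the tool's axes as they then stand; what a row does not reach is not made up. A row lasts 1/8 s, in which the tool goes at most 62.5 mm and 10.7 degrees, less where a joint would pass 70% of its speed; a pose out of reach is approached as far as the arm can. A call with a number of a shift or a turn outside -1 to 1 is refused whole. A call with a gripper value outside its range is refused whole. The fingers move at their own pace and stop on an object; FORCE is the grip in N (left out, the last holds). Time passes only in rows, so rows that do not move let the fingers close, or fill a call up. It gives the time, the measured TCP pose, the force and the opening at its end, in the units of the state.
- monitor.get_state(): the state, without advancing time (a new reading comes with each control period).
- vision.capture(name): name is "scene" or "top"; returns a dict with "pixels" (400x640x3 uint8, red, green, blue), "fx", "fy", "cx", "cy" (pixels), "k1" (the pictures are not rectified: a ray, as slopes to the right and down, at radius r is drawn at 1 + k1 r^2 times it, then the intrinsics apply), "rvec" (rotation vector, rad) and "tvec" (3), from world to camera coordinates, as OpenCV has them. Camera axes: x right, y down, z forward; pixel columns grow to the right and rows downward; lengths in m; the calibration is good to about 2 mm. A picture is of the moment at which its call begins. There is no depth.
- ctrl.sign_off(): hands the job in, once; it reports no verdict.
Trained networks look in a picture, given as the dict that the camera call returned (one of the last four; its "shot" number tells which), for a name from the list of things; names that differ only in an ending like _2 or _b are one class to them, and where a whole thing is asked for, a point or a joint stands for the part that bears it (a point fixed in the world has none). Each returns a list of dicts, best first, with "conf" (0 to 1); they miss things now and then, are a little off and sometimes report something else, mostly with a low value. They report only what shows in the picture. A call takes as long as a camera call. They do not tell look-alikes from the thing itself.
- vision.spot_in(picture, label): "at" ([column, row] in pixels, amid what is visible of it).
- vision.cut_out(picture, label): "pixels" (400x640 bool, what is visible of it) and "at" ([column, row] in pixels, amid what is visible of it).
- vision.mark_of(picture, label): "at" ([column, row] in pixels: a listed point, or the origin of a listed thing).
The state is a dict: "time": time; "q": joint angles; "joint_velocities": joint speeds; "joint_efforts": joint torques, N m; "ee_pos": TCP position; "ee_rot": TCP orientation; "contact_force": force on the tool from outside, world axes, zero at the start; "ft_torque": the same for the moment, N m; "width": opening from 0.0 (shut) to 1.0 (fully open).
Only numpy, scipy, OpenCV 4.12 (cv2) and the standard library are available. Lean on these libraries where they do the work, as an engineer would, in place of code of your own. Each camera call takes 0.05 s, during which the arm holds its last target.

## Task

Swing the red handle of the changeover switch from the blue feed to upright centre off and leave it there for two full seconds, the can untouched, so that the label reader shuts down. With the handle still at centre off, turn the red spray can on its ringed spot so that its blue tag faces the reader's window squarely, leave it standing there on its own, and only then swing the handle fully over to the orange feed. Do not go past centre off before the can is turned, nor back to the blue feed after, and leave the other things on the table alone.

Things in the scene. Friction and masses are not known exactly. Their poses are not given: they have to be found in the camera images.
- switch_box: Grey changeover switch box, 80 (x) x 160 (y) x 70 mm high, fixed to the table on a plate 100 x 190 x 6 mm. Origin: centre of its underside. z up; its y axis runs from the orange lamp (-y end) to the blue lamp (+y end), both on its top, 52 mm from the middle, up to z = 80 mm. Yaw within 0.3 rad of the world's. A white line across the middle of its top marks centre off.
- handle (a joint): Angle (rad) of the bail handle, which straddles the box and swings in its y-z plane about a hinge along the box's x. 0 = upright = centre off; negative = leaning to the blue lamp (box +y), where it starts; positive = to the orange lamp (box -y). Stops at -0.7 and +0.7. Friction (0.25 N m, some 2.5 N at the bar) holds it wherever it is left; no spring or click.
- handle_bar (a point): Middle of the handle's red round grip bar, 105 mm from the hinge (150 mm above the table when upright, 125 mm at the stops). Bar 18 mm thick, 116 mm long, always level, parallel to the box's x; steel arms carry it 51 mm either side of this point, so its middle 90 mm is clear. Pinch it from above, fingers closing along the box's y; it rolls between the pads as it swings.
- handle_pivot (a point): Point on the hinge axis of the handle, in the middle of the box, 45 mm above the table. Axes as switch_box.
- reader: White label reader: fixed block 70 (x) x 100 (y) x 122 mm high, amber window in its -x face. Origin: under the middle of the block, on the table; its x axis points from the window back through the block. A black foot plate, 4 mm thick, 110 mm wide, runs out to 200 mm from the origin on the -x side. Yaw within 0.35 rad of the world's.
- reader_spot (a point): Centre of the grey spot with a white ring (72 mm across) on top of the foot plate, 4 mm above the table and 95 mm in front of the reader's face, where the can stands and must stay.
- can: Loose upright red spray can, yellow cap, 54 mm diameter, 176 mm high, about 0.28 kg. Its solid part is the bottom 137 mm: grip it across the diameter from above, 115 to 130 mm over the table. Origin: centre of its underside, z up; x axis from its middle to the blue tag, to be turned parallel to the reader's x, same sense. Starts 0.6 to 1.5 rad anticlockwise of that (seen from above).
- can_tag_face (a point): Centre of the blue tag on the side of the can, 24 mm wide and 70 mm high, 80 mm above the can's underside and 27.5 mm from its axis. A blue stripe on top of the cap runs from its middle towards the tag's side.
- tape_measure: Bystander: loose yellow tape measure, 68 x 80 x 38 mm, origin under its middle.
- duct_tape: Bystander: loose small black roll of tape lying flat, 55 mm across, 19 mm high, origin under its middle.
- torch: Bystander: loose black and red torch, 36 x 137 x 36 mm, origin under its middle.
- bit_case: Bystander: loose green case, 110 x 160 x 38 mm, origin under its middle.
Not all that is in view belongs to the job. Of the things that look like the can, take the one that is nearest to the robot's base at the start.

How it is judged (in metres and radians):
On the way, in this order (a step that is already met when the one before it is completed fails the run):
1. the handle rests at centre off (within 0.12 rad of upright) for two seconds, the can still as it was (value of joint handle between -0.12 and 0.12 rad and distance of can_tag_face from where it was at the start of the episode below 0.008 m), for 2 s.
2. with the handle at centre off, the can stands released on its spot, its tag facing the reader within 0.27 rad (value of joint handle between -0.12 and 0.12 rad and angle between the x axis of can and the x axis of reader, either way round below 0.27 rad and x of can_tag_face in the frame of reader above -0.13 m and horizontal distance between can and reader_spot below 0.022 m and angle between can's own z axis and vertical below 0.1 rad and contact force between can and the fingers below 0.3 N), for 0.3 s.
3. the handle is fully over to the orange feed (beyond 0.58 rad of 0.7) (value of joint handle above 0.58 rad), for 0.2 s.
At the end, for the whole second after the job is handed in: The handle is fully over to the orange feed (joint above 0.58 of 0.7 rad); the can stands upright and at rest within 22 mm of the middle of its ringed spot, its blue tag facing the reader within 0.27 rad (15 degrees) (value of joint handle above 0.58 rad and linear speed of can below 0.02 m/s and angle between the x axis of can and the x axis of reader, either way round below 0.27 rad and x of can_tag_face in the frame of reader above -0.13 m and horizontal distance between can and reader_spot below 0.022 m and angle between can's own z axis and vertical below 0.1 rad); the robot touches nothing.
It fails at once if the can moved or turned (tag off by 10 mm) while the handle is on the blue feed side (below -0.3 rad) (value of joint handle below -0.3 rad and distance of can_tag_face from where it was at the start of the episode above 0.01 m).
It fails at once if the handle past centre off towards the orange feed (above 0.3 rad) while the can's tag does not face the reader (value of joint handle above 0.3 rad and (angle between the x axis of can and the x axis of reader, either way round above 0.4 rad or x of can_tag_face in the frame of reader below -0.13 m)).
It fails at once if the can tipped (angle between can's own z axis and vertical above 0.35 rad).
It fails at once if a bystander pushed by more than 30 mm (distance of any of tape_measure, duct_tape, torch, bit_case from where it was at the start of the episode above 0.03 m).
It also fails if it takes over 59 s, if anything falls off the work surface, if the arm or the gripper's body presses on something with over 40 N, if the wrist force passes 120 N, or if a joint passes its speed limit or range.

## Working session

There is one attempt and no reset: what is moved stays moved. The work goes in short steps, Python scripts to look and compute and a shell command to move; the robot and the scene stay as the last step left them, time stands still between calls to the robot, and variables do not carry over. Pictures are saved under pics/ and viewed, and the job is handed in when it is done.

```bash
ls; mkdir -p pics
python3 - <<'E'
from cell import monitor, vision, ctrl
import cv2
print(monitor.get_state())
for n in("scene","top"):
    p=vision.capture(n); cv2.imwrite(f"pics/{n}0.png",p["pixels"][:,:,::-1]); print({k:v for k,v in p.items() if k!="pixels"})
E
```

```text
pics
{'time': 0.0, 'q': array([ 8.91346771e+01,  2.34138504e+00,  4.80176930e+00, -2.86478692e-02,
       -9.25600329e+01, -1.91199818e+01]), 'joint_velocities': array([ 0.0493582 , -0.09182568,  0.09376659,  0.10571868, -0.0262273 ,
       -0.06838233]), 'joint_efforts': array([ 2.05150423e-05, -3.68200421e+01,  3.47428179e+01,  6.93253934e+00,
       -5.27115277e-03, -1.56203259e-05]), 'ee_pos': array([0.20487168, 0.56363339, 0.24923936]), 'ee_rot': array([ 1.79896474e+02, -5.59700065e-03, -1.99840449e+01]), 'contact_force': array([ 0.67046907,  0.31464799, -0.56217043]), 'ft_torque': array([ 0.07798248, -0.02868434, -0.03539955]), 'width': 0.9991613323415219}
{'fx': 420.4195681061373, 'fy': 420.4195681061373, 'cx': 325.09108727480645, 'cy': 190.1707035840233, 'k1': -0.08210848445340764, 'rvec': array([ 1.1837762 , -2.16845255,  1.13640096]), 'tvec': array([0.29924738, 0.36589367, 1.25993244]), 'shot': 1}
{'fx': 463.4183764420597, 'fy': 463.4183764420597, 'cx': 314.2063372492334, 'cy': 198.38063346721844, 'k1': -0.058425867658376325, 'rvec': array([ 1.75568303, -2.06172942,  0.58183999]), 'tvec': array([0.07270843, 0.53643827, 1.2299338 ]), 'shot': 2}
```

View pics/scene0.png

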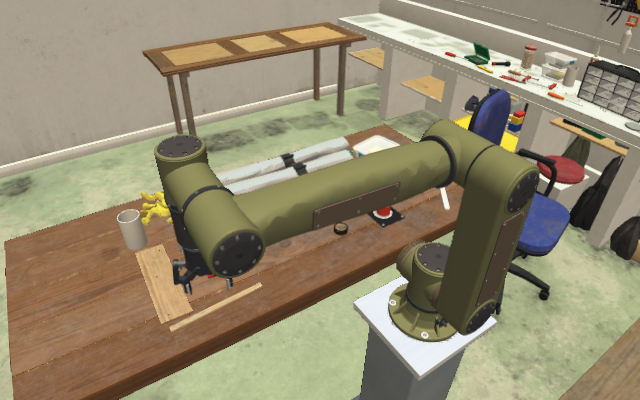

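View pics/top0.png

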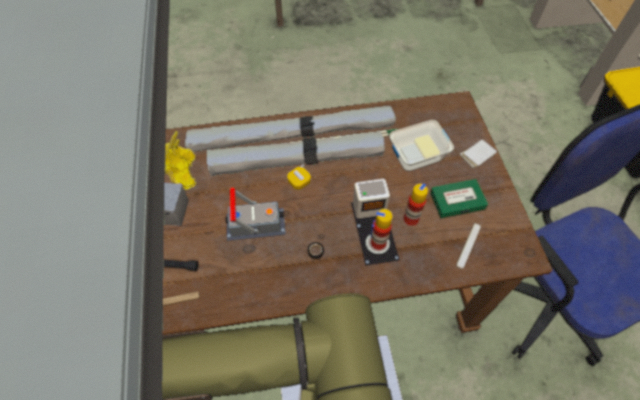

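```bash
cat > h.py <<'E'
import numpy as np, cv2
from cell import monitor, vision, ctrl
def cam(p):
    K=np.array([[p["fx"],0,p["cx"]],[0,p["fy"],p["cy"]],[0,0,1]]); d=np.array([p["k1"],0,0,0.])
    R=cv2.Rodrigues(np.array(p["rvec"]))[0]; t=np.array(p["tvec"]); return K,d,R,t
def ray(p,uv):
    K,d,R,t=cam(p); n=cv2.undistortPoints(np.array([[uv]],float),K,d)[0,0]
    v=R.T@np.array([n[0],n[1],1]); return -R.T@t, v/np.linalg.norm(v)
def atz(p,uv,z):
    c,v=ray(p,uv); return c+v*(z-c[2])/v[2]
def proj(p,X):
    K,d,R,t=cam(p); return cv2.projectPoints(np.atleast_2d(np.array(X,float)),np.array(p["rvec"]),t,K,d)[0][:,0]
def tri(p1,u1,p2,u2):
    c1,v1=ray(p1,u1);c2,v2=ray(p2,u2)
    s=np.linalg.lstsq(np.stack([v1,-v2],1),c2-c1,rcond=None)[0]
    a=c1+v1*s[0];b=c2+v2*s[1]; return (a+b)/2,np.linalg.norm(a-b)
def save(p,name,box=None,k=1):
    im=p["pixels"][:,:,::-1]
    if box: x0,y0,x1,y1=box; im=im[y0:y1,x0:x1]
    cv2.imwrite(f"pics/{name}.png",cv2.resize(im,None,fx=k,fy=k,interpolation=cv2.INTER_CUBIC))
Z=dict(switch_box=0,handle_bar=.125,handle_pivot=.045,reader=0,reader_spot=.004,can=.004,can_tag_face=.084,tape_measure=0,duct_tape=0,torch=0,bit_case=0)
E
python3 - <<'E'
from h import *
p=vision.capture("top"); save(p,"top_a",(210,160,450,280),3)
for k,z in Z.items():
    for r in vision.mark_of(p,k)[:3]: print(k,np.round(r["conf"],2),np.round(r["at"],1),np.round(atz(p,r["at"],z),3))
print("cam",ray(p,(320,200)))
print(monitor.get_state()["time"])
E
```

```text
switch_box 0.6 [254.6 225.1] [ 0.568  0.182 -0.   ]
switch_box 0.59 [457.2 200.2] [ 0.552 -0.502  0.   ]
reader 0.65 [366.6 208.4] [ 0.57  -0.193  0.   ]
reader_spot 0.8 [374.7 242.3] [ 0.441 -0.191  0.004]
reader_spot 0.36 [375.2 245.9] [ 0.428 -0.19   0.004]
can 0.91 [375.5 243.8] [ 0.435 -0.192  0.004]
can 0.68 [413.9 216.6] [ 0.512 -0.339  0.004]
can_tag_face 0.73 [371.8 225.7] [ 0.459 -0.178  0.084]
can_tag_face 0.7 [417.9 200.3] [ 0.525 -0.342  0.084]
can_tag_face 0.52 [376.4 244.1] [ 0.396 -0.178  0.084]
tape_measure 0.69 [296.1 179.8] [ 0.724  0.023 -0.   ]
duct_tape 0.56 [315.2 252.3] [0.439 0.001 0.   ]
duct_tape 0.49 [179.6 264.8] [0.464 0.428 0.   ]
torch 0.62 [178.2 266.1] [0.46  0.432 0.   ]
torch 0.52 [299.  181.7] [0.714 0.015 0.   ]
torch 0.51 [251.9 218.1] [0.596 0.188 0.   ]
bit_case 0.88 [456.7 198.5] [ 0.558 -0.503  0.   ]
cam (array([-0.1896746 ,  0.08571311,  1.32757919]), array([ 0.52273608, -0.08361894, -0.84838367]))
0.7
```

View pics/top_a.png

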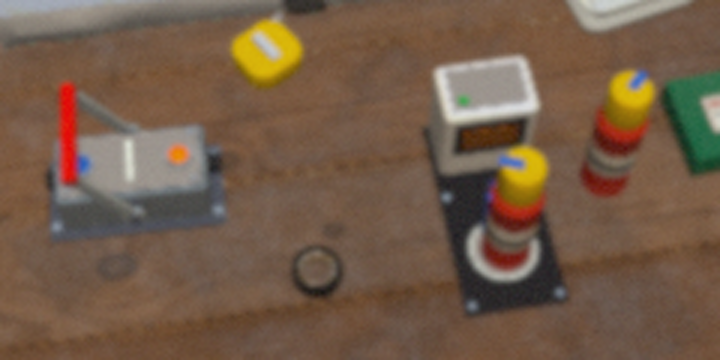

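Run:
```python
from h import *
p=vision.capture("top"); s=vision.capture("scene")
def C(x,y): return (210+x/3-1/3,160+y/3-1/3)
def q(n,xy,z):
    X=atz(p,C(*xy),z); print(n,np.round(X,3),"scene",np.round(proj(s,X)[0])); return X
a=q("barR far",(67,85),.125); b=q("bar near",(70,183),.125); q("blue",(83,163),.078);q("orange",(178,154),.078)
q("line far",(128,140),.07);q("line near",(130,182),.07)
q("plate L",(52,238),.006);q("plate R",(224,220),.006)
q("foot L",(468,310),.004);q("foot R",(566,298),.004)
for c in [(435,66),(527,57),(541,105),(443,115)]: q("readertop",c,.122)
q("spotring L",(467,247),.004);q("spotring R",(540,247),.004); q("spot near",(505,281),.004)
q("cap",(526,160),.17); q("stripe tip",(502,162),.176)
q("can2",(608,180),.0)
print(ray(s,(320,200)))
```

```text
barR far [0.64  0.231 0.125] scene [258. 195.]
bar near [0.522 0.236 0.125] scene [272. 213.]
blue [0.572 0.226 0.078] scene [268. 215.]
orange [0.566 0.127 0.078] scene [293. 207.]
line far [0.597 0.178 0.07 ] scene [277. 209.]
line near [0.546 0.18  0.07 ] scene [283. 217.]
plate L [0.528 0.274 0.006] scene [263. 242.]
plate R [0.52  0.089 0.006] scene [309. 226.]
foot L [ 0.375 -0.147  0.004] scene [382. 226.]
foot R [ 0.372 -0.251  0.004] scene [404. 217.]
readertop [ 0.602 -0.152  0.122] scene [350. 171.]
readertop [ 0.598 -0.249  0.122] scene [370. 165.]
readertop [ 0.537 -0.249  0.122] scene [379. 172.]
readertop [ 0.542 -0.147  0.122] scene [358. 178.]
spotring L [ 0.447 -0.162  0.004] scene [374. 214.]
spotring R [ 0.434 -0.238  0.004] scene [391. 210.]
spot near [ 0.401 -0.192  0.004] scene [387. 218.]
cap [ 0.449 -0.207  0.17 ] scene [387. 175.]
stripe tip [ 0.447 -0.182  0.176] scene [382. 176.]
can2 [ 0.503 -0.332 -0.   ] scene [397. 194.]
(array([-0.50524942,  0.71681837,  1.02066222]), array([ 0.66954195, -0.44144308, -0.59736219]))
```

```bash
python3 -m crank '[[[0.3,0.12,0],[0,0,0],1],[[0.3,0.12,0],[0,0,0],1],[[0.3,0.12,0],[0,0,0],1],[[0.3,0.12,0],[0,0,0],1],[[0.3,0.12,0],[0,0,0],1],[[0.3,0.12,0],[0,0,0],1],[[0.3,0.12,0],[0,0,0],1],[[0.3,0.12,0],[0,0,0],1]]'
python3 - <<'E'
from h import *
save(vision.capture("scene"),"scene1");save(vision.capture("top"),"top1")
E
```

```text
time: 1.8
ee_pos: [0.4952, 0.3043, 0.2505]
ee_rot: [-180.0, -0.0, -20.0]
contact_force: [-0.8, 0.8, -0.3]
width: 0.997
```

View pics/scene1.png

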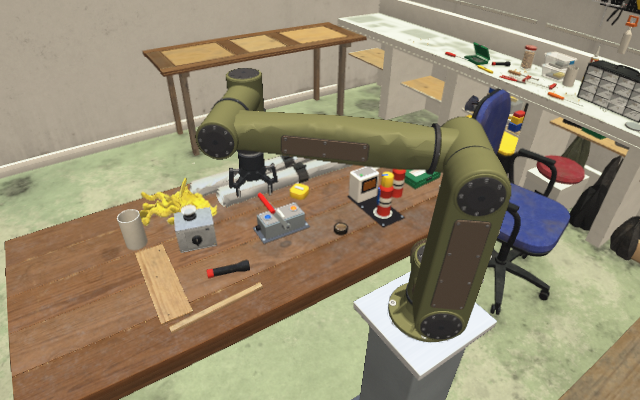

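View pics/top1.png

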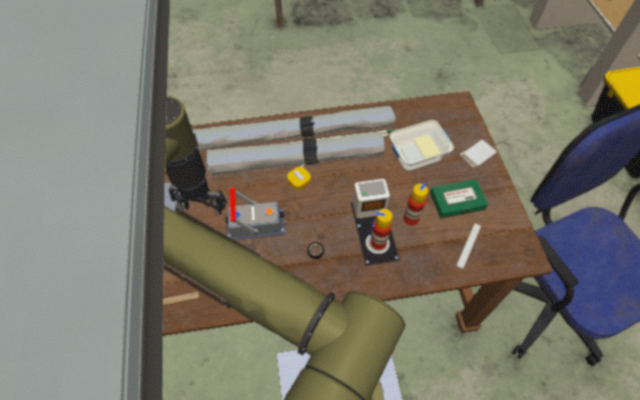

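Run:
```python
from h import *
s=vision.capture("scene");t=vision.capture("top")
save(s,"s2a",(240,180,340,255),8);save(s,"s2b",(330,150,430,225),8)
save(t,"t2a",(215,175,295,245),8);save(t,"t2b",(340,170,440,270),6)
import pickle;pickle.dump((s,t),open("st.pkl","wb"))
for k in ("handle_bar","handle_pivot","switch_box","reader","reader_spot","can","can_tag_face"):
    a=vision.mark_of(s,k);b=vision.mark_of(t,k)
    for x in a[:2]:
        for y in b[:2]:
            X,e=tri(s,x["at"],t,y["at"])
            print(k,round(x["conf"],2),round(y["conf"],2),np.round(x["at"],1),np.round(y["at"],1),np.round(X,3),round(e,4))
```

```text
handle_bar 0.59 0.74 [267.1 204.4] [230.8 205.8] [0.563 0.235 0.138] 0.0073
handle_pivot 0.93 0.62 [278.9 216.2] [253.3 218.5] [0.565 0.183 0.056] 0.0107
switch_box 0.67 0.95 [282.9 227.5] [256.5 225. ] [0.564 0.175 0.003] 0.0014
switch_box 0.67 0.73 [282.9 227.5] [371.6 210.4] [ 0.885 -0.167 -0.403] 0.3223
reader 0.96 0.85 [363.3 192. ] [365.2 207.6] [ 0.547 -0.181  0.044] 0.0052
reader 0.96 0.21 [363.3 192. ] [313.9 252.3] [0.312 0.02  0.262] 0.006
reader_spot 0.89 0.75 [383.1 210.7] [377.  240.4] [ 0.439 -0.199  0.012] 0.0058
can 0.97 0.73 [383.2 213.3] [376.2 244.9] [ 0.428 -0.193  0.009] 0.0018
can 0.52 0.73 [396.4 195.8] [376.2 244.9] [ 0.354 -0.165  0.153] 0.015
can_tag_face 0.83 0.94 [400.1 176.3] [370.8 224.5] [ 0.355 -0.15   0.25 ] 0.0449
can_tag_face 0.83 0.91 [400.1 176.3] [415.6 197.7] [ 0.526 -0.344  0.08 ] 0.0235
can_tag_face 0.7 0.94 [380.6 195.3] [370.8 224.5] [ 0.451 -0.179  0.092] 0.0188
can_tag_face 0.7 0.91 [380.6 195.3] [415.6 197.7] [ 0.676 -0.413 -0.147] 0.0131
```

View pics/s2a.png

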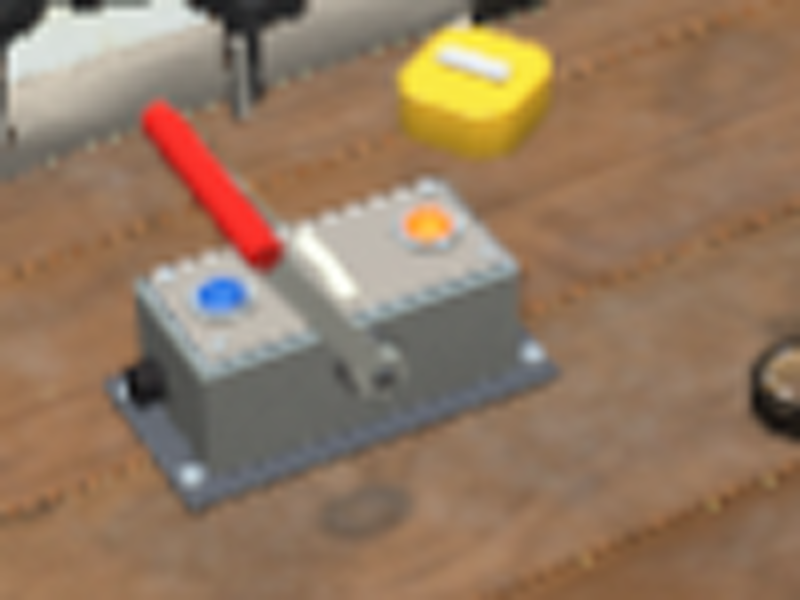

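View pics/t2a.png

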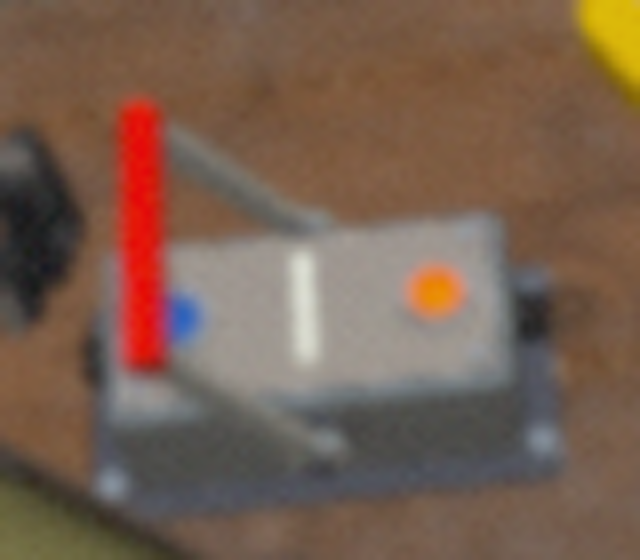

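View pics/s2b.png

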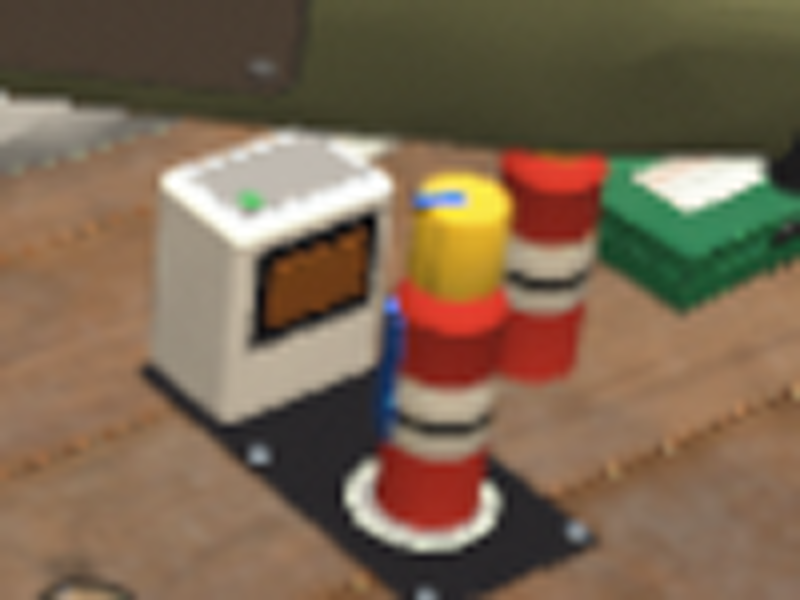

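View pics/t2b.png

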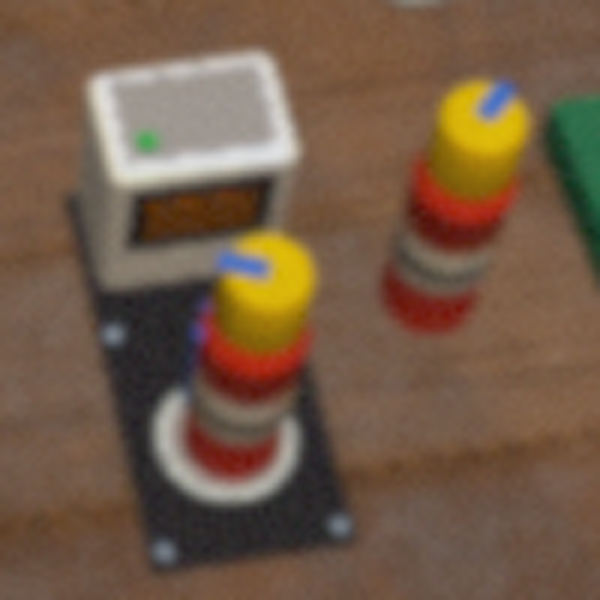

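```bash
cat > fit.py <<'E'
from h import *
import pickle
from scipy.optimize import least_squares
s,t=pickle.load(open("st.pkl","rb"))
def P(o,k,c): return [o[0]+(c[0]+.5)/k-.5,o[1]+(c[1]+.5)/k-.5]
A=lambda c:P((240,180),8,c);B=lambda c:P((215,175),8,c);Cc=lambda c:P((330,150),8,c);D=lambda c:P((340,170),6,c)
def T(x,y,a,X): 
    c,n=np.cos(a),np.sin(a);X=np.array(X,float);return np.array([x+c*X[0]-n*X[1],y+n*X[0]+c*X[1],X[2]])
def bar(h,e): return (e*.058,-.105*np.sin(h),.045+.105*np.cos(h))
def run(obs,p0,f,names):
    r=lambda p: np.concatenate([proj(v,f(p,m))[0]-uv for v,m,uv in obs])
    o=least_squares(r,p0,loss="soft_l1"); J=o.jac; print(np.round(o.x,4)); 
    print(np.round(r(o.x).reshape(-1,2),1).tolist()); return o.x
sw=[(s,("bar",1),A((158,115))),(s,("bar",-1),A((266,250))),(s,(0,.052,.079),A((222,293))),(s,(0,-.052,.079),A((428,222))),
(s,(-.05,.095,.006),A((198,505))),(s,(-.05,-.095,.006),A((556,370))),(s,(-.04,.08,.07),A((207,375))),(s,(-.04,-.08,.07),A((518,270))),(s,(.04,.08,.07),A((140,285))),(s,(.04,-.08,.07),A((440,182))),
(t,("bar",1),B((140,103))),(t,("bar",-1),B((148,368))),(t,(0,.052,.079),B((182,316))),(t,(0,-.052,.079),B((436,292))),(t,(-.05,.095,.006),B((98,515))),(t,(-.05,-.095,.006),B((560,468))),(t,(-.04,.08,.07),B((112,422))),(t,(-.04,-.08,.07),B((517,383))),(t,(.04,-.08,.07),B((497,215)))]
x=run(sw,[.57,.177,-.05,-.6],lambda p,m:T(*p[:3],bar(p[3],m[1]) if m[0]=="bar" else m),0)
print("bar mid",T(*x[:3],bar(x[3],0)),"upright",T(*x[:3],bar(0,0)),"at .7",T(*x[:3],bar(.7,0)))
rd=[(s,(-.035,.05,.122),Cc((240,240))),(s,(-.035,-.05,.122),Cc((390,195))),(s,(.035,.05,.122),Cc((165,180))),(s,(-.035,.05,.004),Cc((228,420))),(s,(-.2,-.055,.004),Cc((597,542))),(s,(-.13,0,.004),Cc((422,503))),
(t,(-.035,.05,.122),D((110,180))),(t,(-.035,-.05,.122),D((297,160))),(t,(.035,.05,.122),D((92,75))),(t,(.035,-.05,.122),D((270,57))),(t,(-.2,.055,.004),D((158,570))),(t,(-.2,-.055,.004),D((350,540))),(t,(-.13,0,.004),D((228,437)))]
x=run(rd,[.57,-.2,-.05],lambda p,m:T(*p,m),0); print("spot",T(*x,(-.13,0,.004)))
a,e=tri(s,Cc((432,498)),t,D((233,450)));print("can base",a,e)
a,e=tri(s,Cc((463,190)),t,D((267,275)));print("cap top",a,e)
b,e=tri(s,Cc((416,203)),t,D((220,259)));print("stripe tip",b,e,np.degrees(np.arctan2(*(b-a)[[1,0]])))
for v,m,n in((s,Cc,((463,198),(416,203))),(t,D,((268,269),(220,259)))):
    q=atz(v,m(n[0]),.18);w=atz(v,m(n[1]),.18);print("stripe",q,w,np.degrees(np.arctan2(*(w-q)[[1,0]])))
E
python3 fit.py
```

```text
[ 0.5696  0.1788 -0.0447 -0.5192]
[[0.1, 0.1], [0.4, 0.8], [-0.2, -0.8], [0.1, -0.6], [-1.1, 0.3], [1.0, 0.2], [-0.7, -0.3], [0.8, -1.1], [-1.4, -1.5], [0.4, -1.6], [0.5, 1.1], [0.2, 0.5], [-1.4, -0.1], [-0.1, -0.5], [-0.4, 1.2], [0.9, 1.0], [-1.0, 0.1], [-0.2, -0.3], [0.5, -1.0]]
bar mid [0.57195604 0.23089508 0.13616333] upright [0.56962573 0.17884879 0.15      ] at .7 [0.56660014 0.11127363 0.12530843]
[ 0.568  -0.1986 -0.0058]
[[-0.0, -0.1], [1.4, -1.8], [-1.3, -1.1], [-0.5, 1.8], [0.5, -0.0], [-0.1, -0.1], [0.3, 0.6], [0.9, -0.4], [-1.2, -0.5], [0.2, -1.7], [-1.3, 0.7], [1.3, 0.5], [-0.5, 0.3]]
spot [ 0.43797157 -0.19785508  0.004     ]
can base [ 0.42893115 -0.19817385  0.01157374] 0.0033921312604690175
cap top [ 0.4331848  -0.19674044  0.1883912 ] 0.003281224727672622
stripe tip [ 0.44800562 -0.1797433   0.17999688] 0.00102300590174197 48.91287147964859
stripe [ 0.43929809 -0.20117249  0.18      ] [ 0.44742222 -0.17984716  0.18      ] 69.14508346479764
stripe [ 0.43934859 -0.20083976  0.18      ] [ 0.44849221 -0.17950285  0.18      ] 66.80314039943536
```

```bash
python3 -m crank '[[[0.217,0.095,0],[0,0,0],1],[[0.217,0.095,0],[0,0,0],1],[[0.217,0.095,0],[0,0,0],1],[[0,0,0],[0,0,-0.2],1],[[0,0,0],[0,0,-0.2],1],[[0,0,0],[0,0,-0.207],1],[[0,0,0.15],[0,0,0],1],[[0,0,0.15],[0,0,0],1]]' 25
python3 - <<'E'
from h import *
print(monitor.get_state()["q"])
t=vision.capture("top");save(t,"t3",(200,160,300,240),8)
s=vision.capture("scene");save(s,"s3",(220,130,340,220),6)
E
```

```text
time: 3.7
ee_pos: [0.5714, 0.232, 0.2049]
ee_rot: [-180.0, -0.0, -2.6]
contact_force: [0.6, -0.1, -0.1]
width: 1.002
[ 4.06748296e+01  4.77931540e+00  2.72881023e+00 -2.36236195e-03
 -8.79203537e+01  4.67231140e+01]
```

View pics/t3.png

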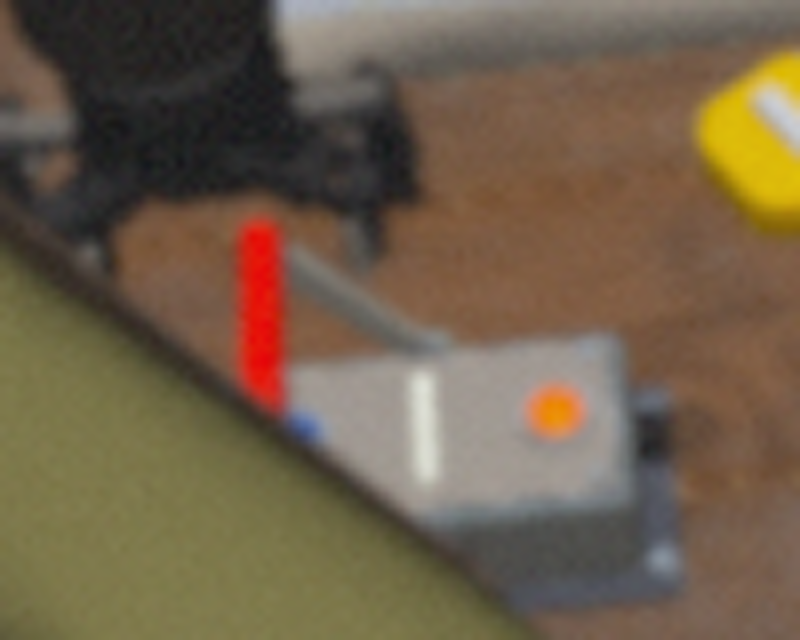

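View pics/s3.png

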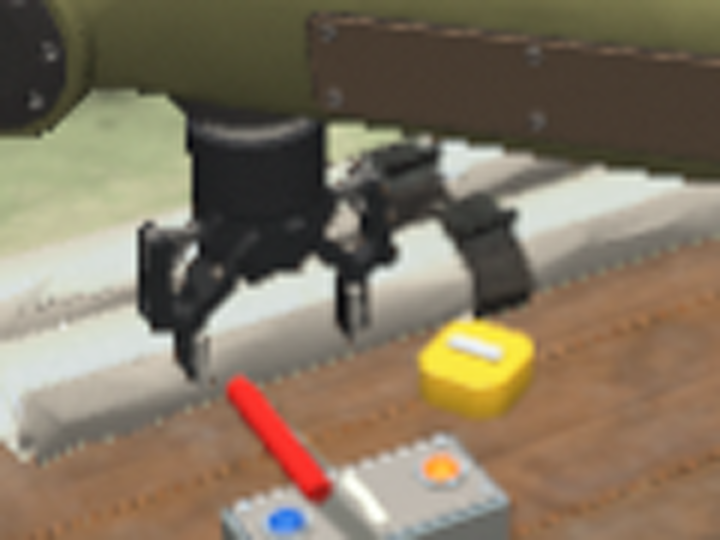

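```bash
python3 -m crank '[[[0,0,0.12],[0,0,0],1],[[0,0,0.12],[0,0,0],1],[[0,0,0.11],[0,0,0],1],[[0,0,0.11],[0,0,0],1],[[0,0,0],[0,0,0],0.5],[[0,0,0],[0,0,0],0.3],[[0,0,0],[0,0,0],0.1],[[0,0,0],[0,0,0],0.1]]' 25
python3 - <<'E'
from h import *
s=vision.capture("scene");save(s,"s4",(220,130,340,220),6)
print(monitor.get_state())
E
```

```text
time: 4.8
ee_pos: [0.5716, 0.2323, 0.1372]
ee_rot: [-179.9, -0.1, -2.6]
contact_force: [0.2, 0.3, 0.8]
width: 0.201
{'time': 4.85, 'q': array([ 4.06901762e+01,  5.71839384e+00, -3.34802461e+00,  1.14462157e-02,
       -8.08454719e+01,  4.67245129e+01]), 'joint_velocities': array([ 0.0855784 ,  0.00768109, -0.05977512,  0.25378575,  0.03215747,
       -0.04076333]), 'joint_efforts': array([-6.83561694e-01, -3.84164321e+01,  3.31940389e+01,  6.75456002e+00,
       -1.55133116e-01, -7.06113438e-03]), 'ee_pos': array([0.57162707, 0.23227041, 0.13715988]), 'ee_rot': array([-1.79947830e+02, -7.18979626e-02, -2.58353129e+00]), 'contact_force': array([-0.22885579,  1.87798566,  2.09706896]), 'ft_torque': array([ 0.25273579,  0.07397138, -0.00225781]), 'width': 0.19660556814200864}
```

View pics/s4.png

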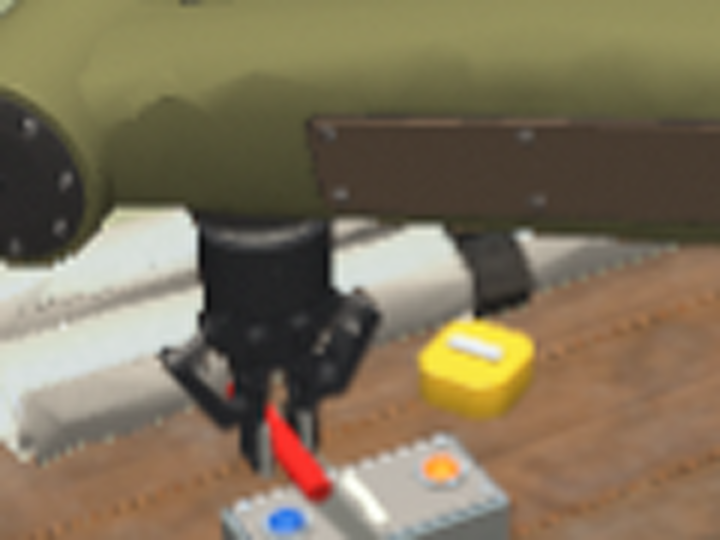

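```bash
python3 -m crank '[[[0,0.055,-0.029],[0,0,0],0.1],[[0,0.057,-0.024],[0,0,0],0.1],[[0,0.059,-0.019],[0,0,0],0.1],[[0,0.061,-0.014],[0,0,0],0.1],[[0,0.062,-0.008],[0,0,0],0.1],[[0,0.062,-0.003],[0,0,0],0.1],[[0,0,0],[0,0,0],0.1],[[0,0,0],[0,0,0],0.1]]' 25
python3 - <<'E'
from h import *
s=vision.capture("scene");save(s,"s5",(220,150,340,240),6)
print(monitor.get_state()["contact_force"])
t=vision.capture("top");save(t,"t5",(200,160,300,240),6)
E
```

```text
time: 5.85
ee_pos: [0.5695, 0.1793, 0.153]
ee_rot: [-179.9, -0.2, -2.6]
contact_force: [-1.6, 2.1, 6.4]
width: 0.201
[-2.40633738  2.44112109  6.74992598]
```

View pics/s5.png

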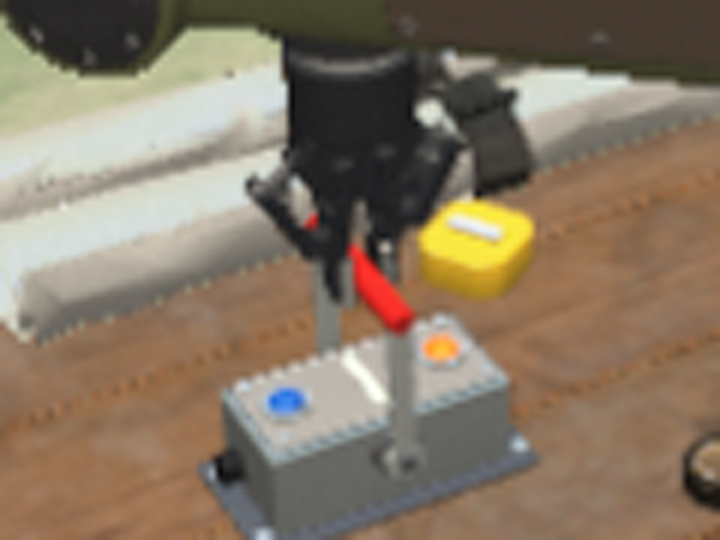

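View pics/t5.png

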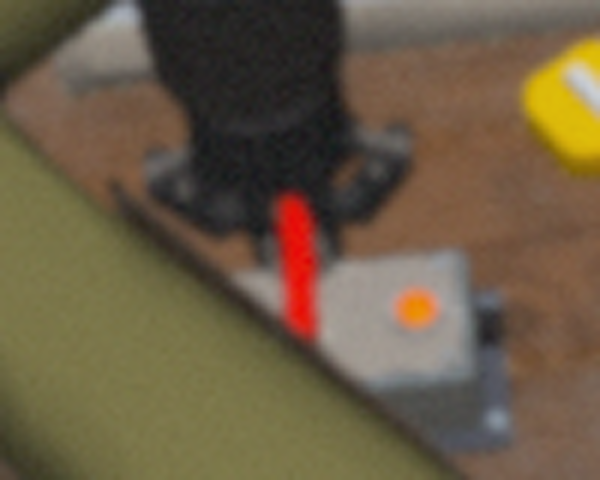

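```bash
python3 -m crank '[[[0,0,0],[0,0,0],0.35],[[0,0,0],[0,0,0],0.5],[[0,0,0],[0,0,0],0.8],[[0,0,-0.05],[0,0,0],1],[[0,0,-0.15],[0,0,0],1],[[0,0,-0.2],[0,0,0],1],[[0,0,-0.2],[0,0,0],1],[[0,0,-0.15],[0,0,0],1]]' 25
cat > hang.py <<'E'
from h import *
for h in (-.1,0,.1):
    for e in(1,-1):
        c,n=np.cos(-.0447),np.sin(-.0447); y=-.105*np.sin(h);x=e*.058
        X=[.5696+c*x-n*y,.1788+n*x+c*y,.045+.105*np.cos(h)]
        print(h,e,*[np.round(proj(v,X)[0],1) for v in(s,t)])
E
python3 - <<'E'
from h import *
s=vision.capture("scene");save(s,"s6",(220,150,340,240),6)
t=vision.capture("top");save(t,"t6",(200,160,300,240),6)
exec(open("hang.py").read())
E
```

```text
time: 6.95
ee_pos: [0.5691, 0.1785, 0.2656]
ee_rot: [-180.0, -0.1, -2.6]
contact_force: [0.3, 0.0, -0.4]
width: 1.001
-0.1 1 [269.9 187.8] [245.4 184.8]
-0.1 -1 [284.2 204.9] [246.7 217.4]
0 1 [272.5 186.8] [248.8 184.4]
0 -1 [286.9 203.8] [250.2 216.9]
0.1 1 [275.2 186.2] [252.2 184.1]
0.1 -1 [289.7 203. ] [253.8 216.6]
```

View pics/s6.png

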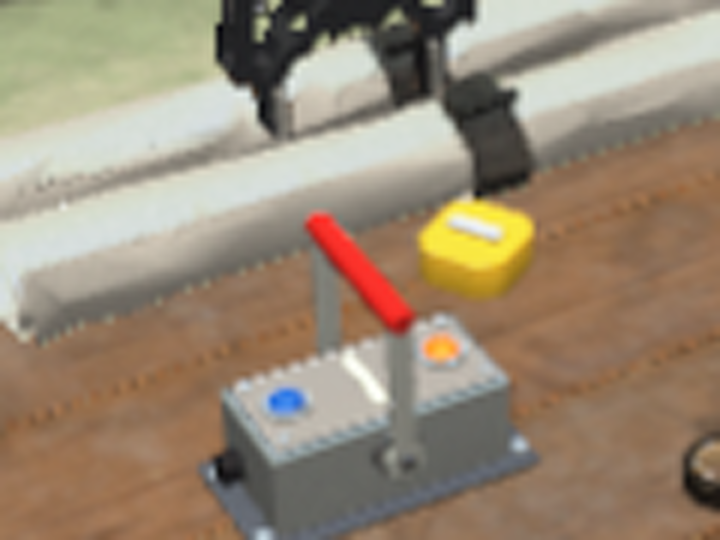

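View pics/t6.png

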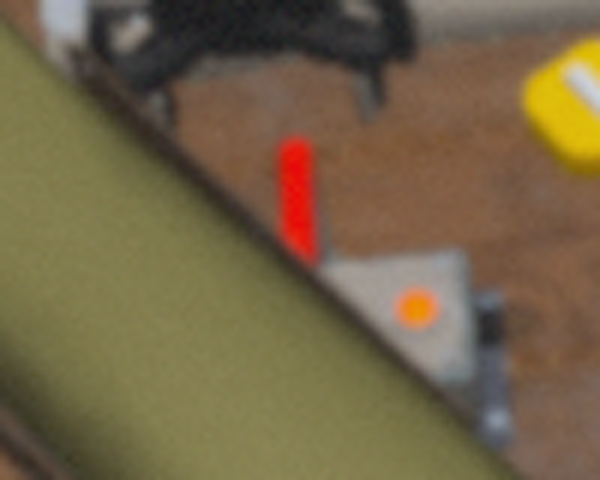

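```bash
python3 -m crank '[[[-0.096,0.318,0],[0,0,0],1],[[-0.096,0.318,0],[0,0,0],1],[[-0.096,0.318,0],[0,0,0],1],[[-0.096,0.318,0],[0,0,0],1],[[-0.096,0.318,0],[0,0,0],1],[[-0.096,0.318,0],[0,0,0],1],[[-0.096,0.318,0],[0,0,0],1],[[-0.096,0.318,0],[0,0,0],1]]'
python3 -m crank '[[[0,0,0],[0,0,-0.32],1],[[0,0,0],[0,0,-0.32],1],[[0,0,0],[0,0,-0.32],1],[[0,0,0],[0,0,-0.32],1],[[0,0,0],[0,0,0],1],[[0,0,0],[0,0,0],1],[[0,0,0],[0,0,0],1],[[0,0,0],[0,0,0],1]]'
python3 - <<'E'
from h import *
print(monitor.get_state()["q"])
s=vision.capture("scene");save(s,"s7",(240,110,440,240),4)
t=vision.capture("top");save(t,"t7",(330,130,450,250),5)
E
```

```text
time: 8.05
ee_pos: [0.4356, -0.1987, 0.263]
ee_rot: [-180.0, 0.0, -2.6]
contact_force: [0.0, 0.4, -0.5]
width: 1.001
time: 9.05
ee_pos: [0.4365, -0.1974, 0.2634]
ee_rot: [180.0, 0.0, 34.0]
contact_force: [-0.2, -0.2, -0.6]
width: 0.997
[-1.13062012e-01 -1.62478839e+01 -1.06999422e+01  6.33624167e-03
 -9.55506319e+01  1.24137665e+02]
```

View pics/s7.png

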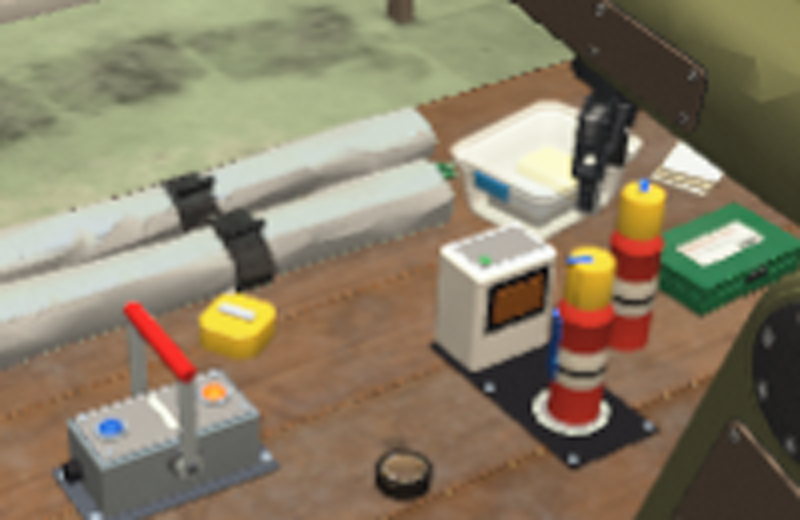

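View pics/t7.png

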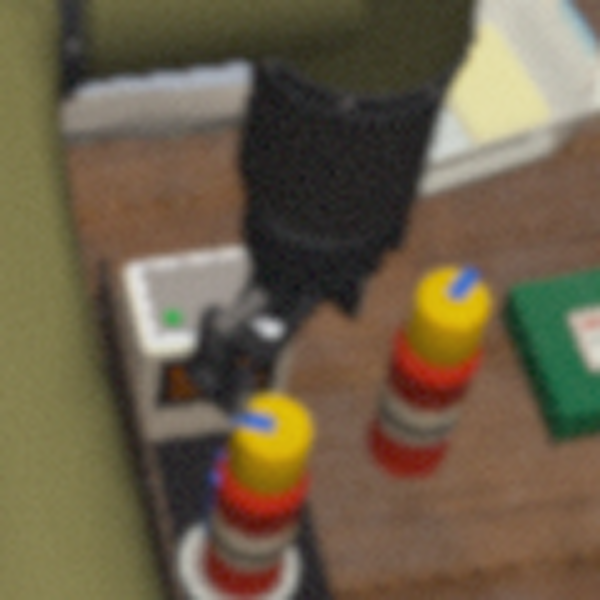

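```bash
cat > ov.py <<'E'
from h import *
import sys
def overlay(p,name,box,k,cx,cy,a=None):
    im=cv2.resize(p["pixels"][box[1]:box[3],box[0]:box[2],::-1],None,fx=k,fy=k,interpolation=cv2.INTER_CUBIC)
    th=np.linspace(0,2*np.pi,60)
    for z,r in((.004,.027),(.141,.027),(.004,.036)):
        q=proj(p,np.c_[cx+r*np.cos(th),cy+r*np.sin(th),0*th+z])
        q=((q-np.array(box[:2])+.5)*k).astype(int)
        cv2.polylines(im,[q.reshape(-1,1,2)],True,(255,255,0) if r<.03 else (0,255,0),1)
    if a is not None:
        q=proj(p,[[cx,cy,.18],[cx+.021*np.cos(a),cy+.021*np.sin(a),.18]]);q=((q-np.array(box[:2])+.5)*k).astype(int)
        cv2.line(im,tuple(map(int,q[0])),tuple(map(int,q[1])),(0,255,0),1)
    cv2.imwrite(f"pics/{name}.png",im)
E
python3 - <<'E'
from ov import *
import pickle
s,t=pickle.load(open("st.pkl","rb"))
overlay(s,"o1",(355,160,415,230),8,.4365,-.1975,np.radians(68))
overlay(t,"o2",(350,200,410,270),8,.4365,-.1975,np.radians(68))
a=cv2.imread("pics/o1.png");b=cv2.imread("pics/o2.png");cv2.imwrite("pics/o12.png",np.hstack([a,b])[:, :800] if 0 else cv2.resize(np.hstack([a,b]),None,fx=.8,fy=.8))
E
```

```text
(no output)
```

View pics/o12.png

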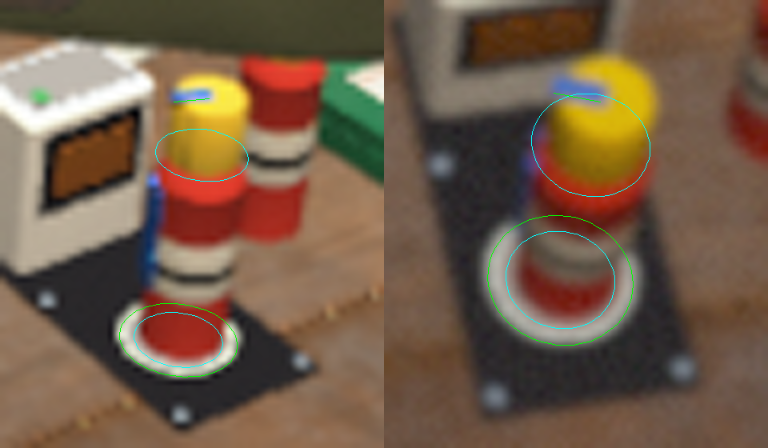

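```bash
python3 -m crank '[[[-0.018,0.009,0],[0,0,0],1],[[0,0,0.16],[0,0,0],1],[[0,0,0.16],[0,0,0],1],[[0,0,0.16],[0,0,0],1],[[0,0,0.16],[0,0,0],1],[[0,0,0.16],[0,0,0],1],[[0,0,0.14],[0,0,0],1],[[0,0,0],[0,0,0],1]]'
python3 - <<'E'
from h import *
print(monitor.get_state()["contact_force"])
s=vision.capture("scene");save(s,"s8",(340,120,440,220),7)
t=vision.capture("top");save(t,"t8",(330,170,430,270),6)
E
```

```text
time: 10.15
ee_pos: [0.434, -0.2, 0.1209]
ee_rot: [-179.9, 0.1, 34.1]
contact_force: [-0.4, 0.1, -0.3]
width: 1.004
[-0.41175744  0.068209   -0.32737338]
```

View pics/s8.png

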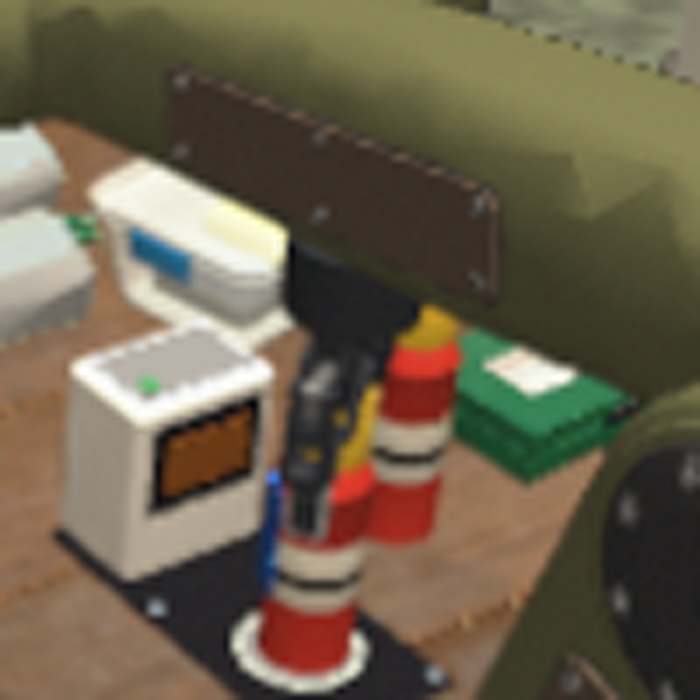

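View pics/t8.png

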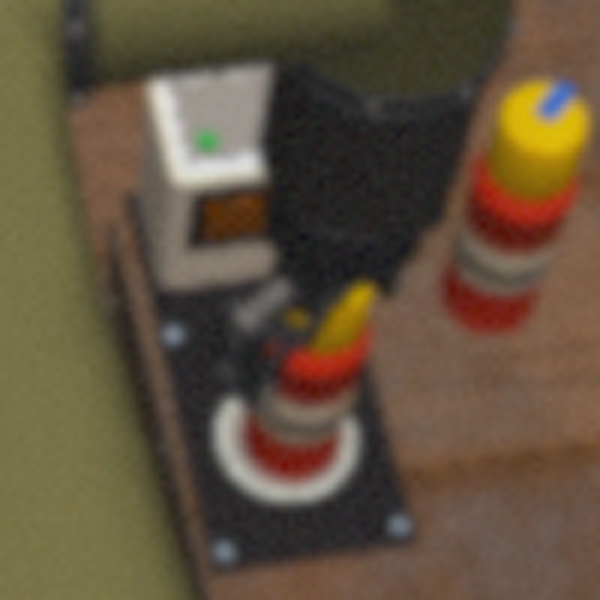

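```bash
python3 -m crank '[[[0,0,0],[0,0,0],0.8],[[0,0,0],[0,0,0],0.7],[[0,0,0],[0,0,0],0.6],[[0,0,0],[0,0,0],0.55],[[0,0,0],[0,0,0],0.55],[[0,0,0],[0,0,0],0.55],[[0,0,0],[0,0,0],0.55],[[0,0,0],[0,0,0],0.55]]' 30
```

```text
time: 11.25
ee_pos: [0.4355, -0.2003, 0.1233]
ee_rot: [179.9, -0.0, 34.1]
contact_force: [0.2, -0.8, 6.0]
width: 0.625
```

```bash
python3 -m crank '[[[0,0,0],[0,0,0.2],0.55],[[0,0,0],[0,0,0.3],0.55],[[0,0,0],[0,0,0.3],0.55],[[0,0,0],[0,0,0.3],0.55],[[0,0,0],[0,0,0.3],0.55],[[0,0,0],[0,0,0.3],0.55],[[0,0,0],[0,0,0.3],0.55],[[0,0,0],[0,0,0.3],0.55]]' 30
python3 -m crank '[[[0,0,0],[0,0,0.1],0.55],[[0,0,0],[0,0,0],0.55],[[0,0,0],[0,0,0],0.55],[[0,0,0],[0,0,0],0.55],[[0,0,0],[0,0,0],0.55],[[0,0,0],[0,0,0],0.55],[[0,0,0],[0,0,0],0.55],[[0,0,0],[0,0,0],0.55]]' 30
python3 - <<'E'
from h import *
print(monitor.get_state()["contact_force"])
s=vision.capture("scene");save(s,"s9",(340,120,440,220),7)
t=vision.capture("top");save(t,"t9",(330,170,430,270),6)
E
```

```text
time: 12.25
ee_pos: [0.4355, -0.1992, 0.1231]
ee_rot: [-179.9, -0.0, -32.1]
contact_force: [-0.7, 3.9, 6.6]
width: 0.632
time: 13.25
ee_pos: [0.4356, -0.1993, 0.1231]
ee_rot: [-179.9, -0.0, -34.6]
contact_force: [-1.0, 3.8, 5.9]
width: 0.627
[-1.00853202  3.75159198  5.92259941]
```

View pics/s9.png

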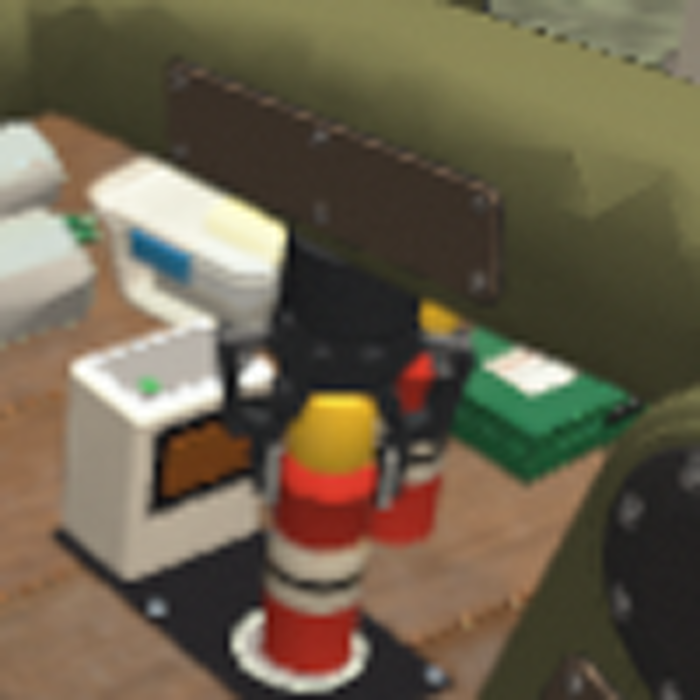

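View pics/t9.png

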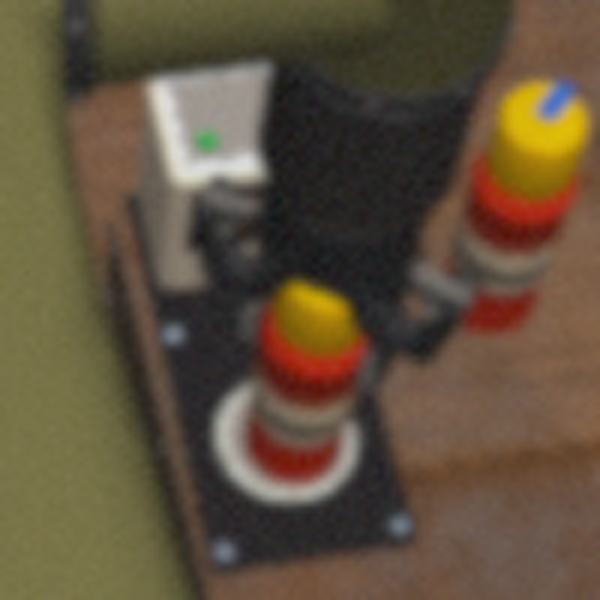

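```bash
python3 -m crank '[[[0,0,0],[0,0,0],0.7],[[0,0,0],[0,0,0],0.85],[[0,0,0],[0,0,0],1],[[0,0,0],[0,0,0],1],[[0,0,-0.1],[0,0,0],1],[[0,0,-0.25],[0,0,0],1],[[0,0,-0.3],[0,0,0],1],[[0,0,-0.33],[0,0,0],1]]' 30
python3 - <<'E'
from h import *
s=vision.capture("scene");save(s,"s10",(340,120,440,220),7)
t=vision.capture("top");save(t,"t10",(330,170,430,270),6)
import pickle;pickle.dump((s,t),open("st2.pkl","wb"))
E
```

```text
time: 14.35
ee_pos: [0.4347, -0.2001, 0.2718]
ee_rot: [180.0, -0.0, -34.7]
contact_force: [0.5, -1.1, 0.8]
width: 0.997
```

View pics/s10.png

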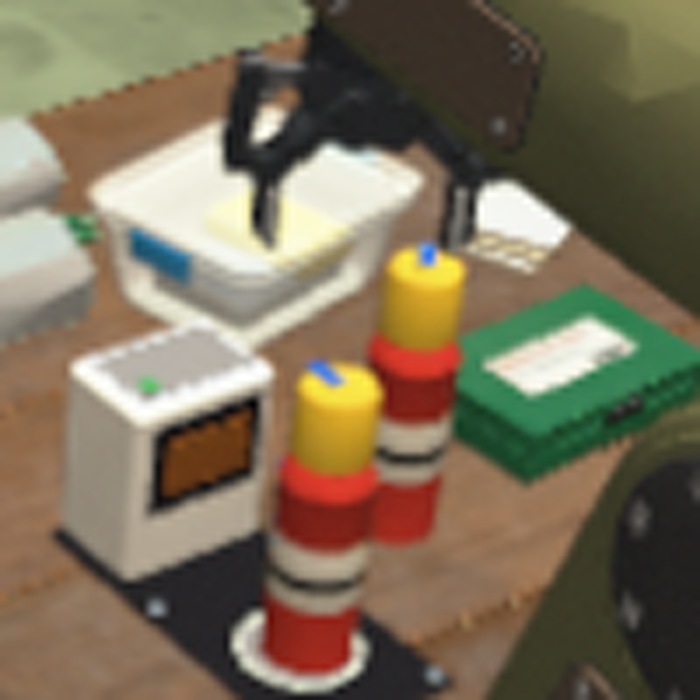

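View pics/t10.png

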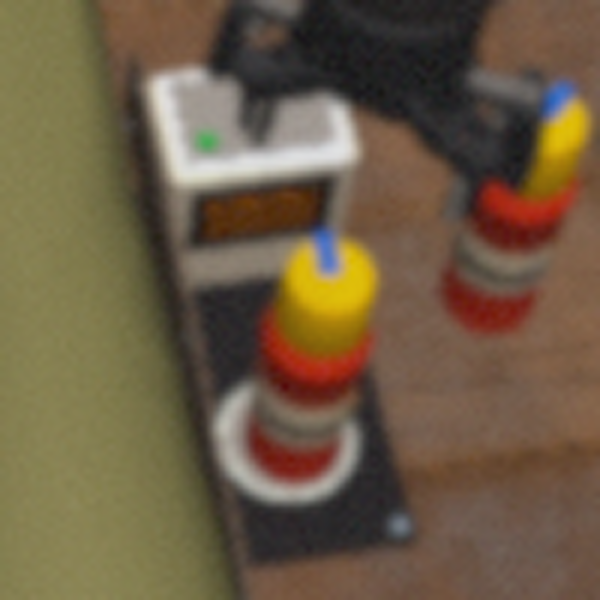

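Run:
```python
from h import *
import pickle; s,t=pickle.load(open("st2.pkl","rb"))
P=lambda o,k,c:[o[0]+(c[0]+.5)/k-.5,o[1]+(c[1]+.5)/k-.5]
for v,o,k,a,b in((s,(340,120),7,(310,366),(340,382)),(t,(330,170),6,(321,232),(331,272))):
    A=atz(v,P(o,k,a),.18);B=atz(v,P(o,k,b),.18);print(A,B,np.degrees(np.arctan2(*(A-B)[[1,0]])))
for c in((0.4355,-.1995),):
    for ang in (-10,0,10,20):
        a=np.radians(ang)
        for v,o,k in((s,(340,120),7),(t,(330,170),6)):
            print(ang,[np.round((proj(v,[c[0]+r*np.cos(a),c[1]+r*np.sin(a),.18])[0]-o+.5)*k) for r in(0,.021)])
print("spot",proj(t,[.438,-.198,.004]),proj(t,[.568,-.1986,.122]))
# can base
print(tri(s,P((340,120),7,(310,645)),t,P((330,170),6,(293,452))))
print(tri(s,P((340,120),7,(300,643)),t,P((330,170),6,(288,440))))
```

```text
[ 0.45913549 -0.20061046  0.18      ] [ 0.43880977 -0.20415986  0.18      ] 9.905454896952238
[ 0.45994602 -0.20234059  0.18      ] [ 0.43750314 -0.20186313  0.18      ] -1.21874554672008
-10 [array([338., 388.]), array([318., 368.])]
-10 [array([328., 277.]), array([325., 239.])]
0 [array([338., 388.]), array([312., 369.])]
0 [array([328., 277.]), array([317., 239.])]
10 [array([338., 388.]), array([307., 372.])]
10 [array([328., 277.]), array([310., 241.])]
20 [array([338., 388.]), array([303., 374.])]
20 [array([328., 277.]), array([303., 244.])]
spot [[377.10662898 242.72945057]] [[371.70586076 188.61772246]]
(array([ 0.42666084, -0.1974185 ,  0.01391614]), np.float64(0.003323794784951163))
(array([ 0.4355441 , -0.1975804 ,  0.00959616]), np.float64(0.0023503610683033175))
```

```bash
python3 -m crank '[[[0,0,0],[0,0,-0.28],1],[[0,0,0],[0,0,-0.28],1],[[0,0,0],[0,0,-0.28],1],[[0,0,0],[0,0,-0.28],1],[[0,0,0],[0,0,0],1],[[0,0,0],[0,0,0],1],[[0,0,0],[0,0,0],1],[[0,0,0],[0,0,0],1]]' 30
python3 -m crank '[[[0.098,-0.32,0],[0,0,0],1],[[0.098,-0.32,0],[0,0,0],1],[[0.098,-0.32,0],[0,0,0],1],[[0.098,-0.32,0],[0,0,0],1],[[0.098,-0.32,0],[0,0,0],1],[[0.098,-0.32,0],[0,0,0],1],[[0.098,-0.32,0],[0,0,0],1],[[0.098,-0.32,0],[0,0,0],1]]'
python3 - <<'E'
from h import *
s=vision.capture("scene");save(s,"s11",(220,120,420,240),4)
E
```

```text
time: 15.45
ee_pos: [0.435, -0.2, 0.2694]
ee_rot: [180.0, 0.0, -2.6]
contact_force: [0.2, -0.9, 0.1]
width: 0.999
time: 16.45
ee_pos: [0.5703, 0.1799, 0.2694]
ee_rot: [180.0, -0.0, -2.6]
contact_force: [0.3, -0.0, 0.5]
width: 1.001
```

View pics/s11.png

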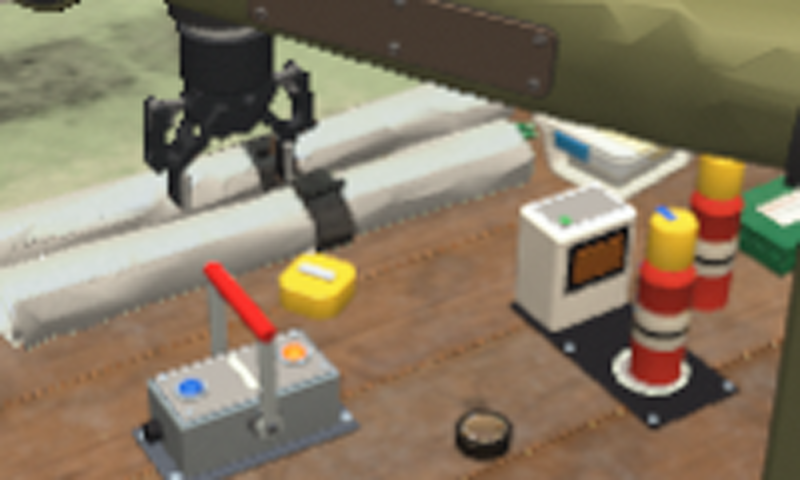

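```bash
python3 -m crank '[[[0,0,0.16],[0,0,0],1],[[0,0,0.16],[0,0,0],1],[[0,0,0.16],[0,0,0],1],[[0,0,0.16],[0,0,0],1],[[0,0,0.14],[0,0,0],1],[[0,0,0],[0,0,0],0.6],[[0,0,0],[0,0,0],0.3],[[0,0,0],[0,0,0],0.1]]' 25
python3 -m crank '[[[0,0,0],[0,0,0],0.1],[[0,0,0],[0,0,0],0.1],[[0,0,0],[0,0,0],0.1],[[0,0,0],[0,0,0],0.1],[[0,0,0],[0,0,0],0.1],[[0,0,0],[0,0,0],0.1],[[0,0,0],[0,0,0],0.1],[[0,0,0],[0,0,0],0.1]]' 25
```

```text
time: 17.5
ee_pos: [0.5704, 0.1785, 0.1537]
ee_rot: [-180.0, -0.1, -2.6]
contact_force: [0.5, 0.1, -0.2]
width: 0.374
time: 18.5
ee_pos: [0.5703, 0.1785, 0.1534]
ee_rot: [-180.0, -0.1, -2.6]
contact_force: [-1.2, 0.5, 5.7]
width: 0.194
```

```bash
python3 -m crank '[[[0,0.058,0.002],[0,0,0],0.1],[[0,0.057,0.007],[0,0,0],0.1],[[0,0.056,0.012],[0,0,0],0.1],[[0,0.055,0.016],[0,0,0],0.1],[[0,0.054,0.021],[0,0,0],0.1],[[0,0.052,0.025],[0,0,0],0.1],[[0,0.050,0.029],[0,0,0],0.1],[[0,0.047,0.034],[0,0,0],0.1]]' 25
python3 -m crank '[[[0,0.02,0.014],[0,0,0],0.1],[[0,0,0],[0,0,0],0.1],[[0,0,0],[0,0,0],0.1],[[0,0,0],[0,0,0],0.1],[[0,0,0],[0,0,0],0.1],[[0,0,0],[0,0,0],0.1],[[0,0,0],[0,0,0],0.1],[[0,0,0],[0,0,0],0.1]]' 25
python3 - <<'E'
from h import *
s=vision.capture("scene");save(s,"s12",(220,150,340,240),6)
E
```

```text
time: 19.5
ee_pos: [0.5673, 0.1135, 0.1303]
ee_rot: [-180.0, -0.0, -2.6]
contact_force: [2.8, 3.0, 4.4]
width: 0.2
time: 20.5
ee_pos: [0.5671, 0.1117, 0.1288]
ee_rot: [-179.9, -0.1, -2.6]
contact_force: [1.8, 8.1, 5.4]
width: 0.197
```

View pics/s12.png

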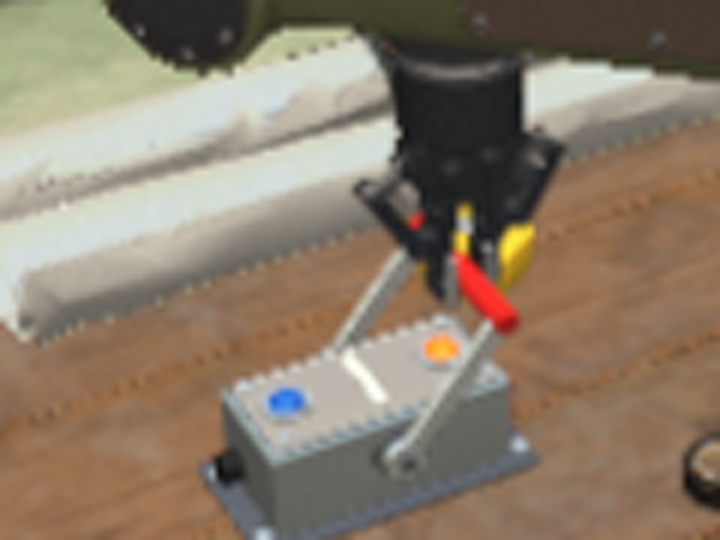

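```bash
python3 -m crank '[[[0,0,0],[0,0,0],0.35],[[0,0,0],[0,0,0],0.6],[[0,0,0],[0,0,0],1],[[0,0,0],[0,0,0],1],[[0,0,-0.1],[0,0,0],1],[[0,0,-0.2],[0,0,0],1],[[0,0,-0.25],[0,0,0],1],[[0,0,-0.2],[0,0,0],1]]' 25
python3 -m crank '[[[0,-0.2,0],[0,0,0],1],[[0,-0.2,0],[0,0,0],1],[[0,-0.2,0],[0,0,0],1],[[0,0,0],[0,0,0],1],[[0,0,0],[0,0,0],1],[[0,0,0],[0,0,0],1],[[0,0,0],[0,0,0],1],[[0,0,0],[0,0,0],1]]' 25
python3 - <<'E'
from h import *
s=vision.capture("scene");save(s,"s13",(220,120,420,240),4)
t=vision.capture("top");save(t,"t13",(160,130,480,290),2.5)
for h in(.58,.65,.7):
    y=-.105*np.sin(h);z=.045+.105*np.cos(h);c,n=np.cos(-.0447),np.sin(-.0447)
    for e in(1,-1):
        X=[.5696+c*e*.058-n*y,.1788+n*e*.058+c*y,z];print(h,e,(proj(s,X)[0]-(220,120)+.5)*4,(proj(t,X)[0]-(160,130)+.5)*2.5)
print(monitor.get_state()["contact_force"])
E
```

```text
time: 21.55
ee_pos: [0.5671, 0.1108, 0.244]
ee_rot: [-180.0, -0.1, -2.6]
contact_force: [1.0, 0.4, 0.9]
width: 1.002
time: 22.55
ee_pos: [0.571, 0.2005, 0.241]
ee_rot: [180.0, -0.0, -2.6]
contact_force: [-0.2, 0.4, -0.2]
width: 1.0
0.58 1 [269.83044238 267.30229574] [271.26608592 140.23011209]
0.58 -1 [329.3421747  333.53836494] [276.9561853  220.76403687]
0.65 1 [275.78782976 269.26260079] [276.40229751 141.63842582]
0.65 -1 [335.43038649 335.38306996] [282.30680144 222.01294382]
0.7 1 [279.84567994 270.93459124] [279.92212931 142.76682125]
0.7 -1 [339.56735936 336.98469046] [285.97153981 223.02134966]
[0.10465408 0.52046636 0.22096944]
```

View pics/s13.png

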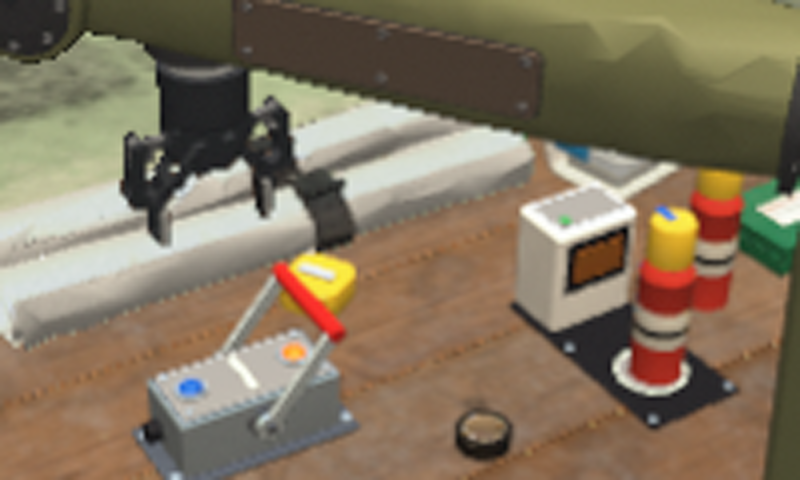

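View pics/t13.png

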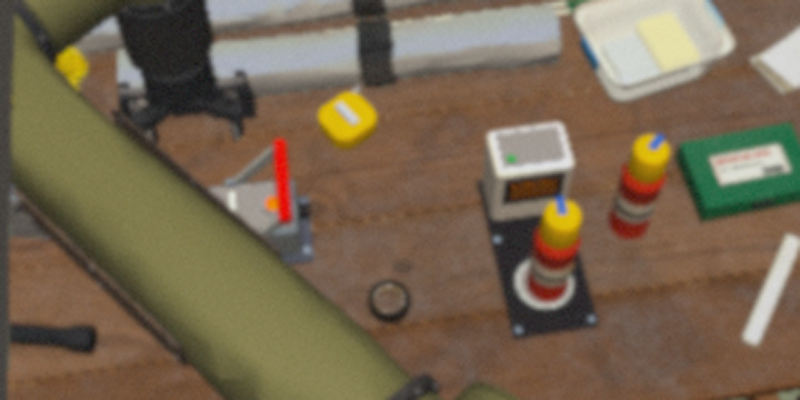

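Run:
```python
from cell import ctrl
print(ctrl.sign_off())
```

```text
the job is handed in; nothing more can be done
None
```

The job is done and handed in at about 22.7 s of the 59 s allowed; the sign-off reports no verdict.

**Sequence:** I swung the handle to centre off and let go there, at about 0.01 rad. The can was first touched more than 4 s later. I then gripped the can on its spot, turned it 69° clockwise, released it and lifted clear. Only after that did I swing the handle over to the orange stop.

**Last checks:**
- **Handle:** it reads about 0.69 rad, against the 0.58 needed.
- **Can:** it stands upright and free, within about 5 mm of the spot's centre.
- **Robot:** it touches nothing, and the wrist force is near zero.
- **Bystanders:** the tape measure, duct tape and bit case look unmoved. The torch was only partly in the last view, but the arm never worked near it.

**Where measurements disagreed:**
- **Tag angle:** the two cameras gave +10° and -1° for the stripe on the cap. The reader's own yaw came out at -0.3° in the fit, and about -3° in an earlier rough estimate. The worst pairing is about 13°, inside the 15° limit but not by much.
- **Can base height:** my two-view estimates came out about 5 to 10 mm too high, because the base edge is blurred in the pictures. I used the stated height instead.
- **Reader shutdown:** the reader's green lamp still showed in the pictures taken while the handle was at centre off, so I could not confirm the shutdown by eye.

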